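# Open the hold-down arm and register the plate block

## Robot

A 6-joint arm with a two-finger parallel gripper is mounted at the origin on the work surface. World frame = base frame: x ahead of the robot, y to its left, z up, the work surface at z = 0. Lengths are in mm, angles in rad, forces in N, time in s.
With the tool pointing down it reaches from about 275 to 1000 mm from the base axis. Payload 8.4 kg.
Tool frame: the origin (TCP) lies midway between the tips of the shut fingers; the grasp point (between the pads) lies 19 mm behind it; z points along the fingers, y is the line along which they close (so a half turn about z gives the same grasp; the last joint's range is limited). The gripper opens to 85 mm and grips with 20 to 120 N. Pads are 22 mm wide; open, the fingers measure 114 mm over their backs; the gripper's body (76 mm by 85 mm) begins 54 mm behind the grasp point. The pads swing forward as they close: fully open they stand 13 mm farther back than shut.
Start: joints at [-1.147, 0.353, 1.633, -0, 1.155, -0.002], TCP at [258.155, -569.196, 231.281] pointing down, gripper open.
Joint ranges: [-2.63, 2.63], [-0.92, 2.1], [0.06, 2.66], [-1.3, 4.44], [0, 2.69], [-3.02, 3.02]. Speed limits (rad/s): [2.22, 2.22, 2.79, 3.14, 3.14, 3.14].

## Interface

Orientations are given as [roll, pitch, yaw] about the fixed x, y, z axes, in that order (R = Rz(yaw) Ry(pitch) Rx(roll)).
In Python, from rig import telemetry, optics, r gives the robot as it stands.
- The arm moves only by the tool play_rows, never from a script. Its arguments are lists of equal length, an entry for each row: "dp": the shift along the tool's x, y, z in units of 40 mm (1.0 is 40 mm), a list of three; "rot": the turn, a rotation vector about the tool's x, y, z in units of 6 degrees (1.0 is 6 degrees), a list of three. In form: {"dp": [[tx, ty, tz], ...], "rot": [[ax, ay, az], ...]}. A call has 1 to 5 rows; each row is the pose to reach, as a shift and turn from the pose commanded when the call began, along the tool's axes at that moment; what a row does not reach only later rows make up. A row lasts 1/12 s, in which the tool goes at most 41.7 mm and 7.16 degrees, less where a joint would pass 70% of its speed; a pose out of reach is approached as far as the arm can. A call with a gripper value outside its range is refused whole. "fingers" is the opening, from 0 (shut) to 1 (fully open), set as the call begins (left out, the last holds). The fingers move at their own pace and stop on an object; "grip_force" is the grip in N (left out, the last holds). Time passes only in rows, so rows that repeat a pose let the fingers close. It gives the time, the measured TCP pose, the force, the opening and the grip force at its end, in the units of the state.
- telemetry.sense(): the state, without advancing time (a new reading comes with each control period).
- optics.grab_frame(name): name is "scene" or "top" or "wrist"; returns a dict with "color" (384x512x3 uint8, red, green, blue), "mtx" (3x3 intrinsics, pixels), "R" (3x3) and "t" (3): a world point X has camera coordinates R X + t; the wrist camera has in their place "mount" (4x4, takes a point from camera to tool coordinates, whose origin is the TCP and whose axes are the flange's). Camera axes: x right, y down, z forward; pixel columns grow to the right and rows downward; lengths in mm; the calibration is good to about 2 mm. A picture is of the moment at which its call begins: read the wrist's pose just before it. There is no depth.
- r.sign_off(): hands the job in; it is judged then, once.
The state is a dict: "clock": time; "qpos": joint angles; "qvel": joint speeds; "joint_efforts": joint torques, N m; "eef_pos": TCP position; "tcp_rot": TCP orientation; "contact_force": force on the tool from outside, world axes, zero at the start; "wrist_torque": the same for the moment, N m; "opening": opening from 0.0 (shut) to 1.0 (fully open); "grasp_force": force on a finger pad.
Only numpy, scipy, OpenCV 4.12 (cv2) and the standard library are available. Lean on these libraries where they do the work, as an engineer would, in place of code of your own. Each camera call takes 0.05 s, during which the arm holds its last target. There are 200 camera calls.

## Task

Take the counterweighted hold-down arm by its red bar, lift it off the copper-faced block, over its balance point, and keep hold of it while you lower it slowly back until it sits on its rubber stop, so that it rests open by itself: do not let it swing or drop, and do not force it against the stop. Then push the block squarely and gently home against the steel register rail, so that its whole long side is flush with the rail. Leave the can, the tube and the jar where they stand.

Things in the scene. Friction and masses are not known exactly. Their poses are not given: they have to be found in the camera images.
- jig: Grey steel base, 380 x 170 x 12 mm, fixed, with two green hinge cheeks and a small green stop post. Origin on the table below the hinge; it reaches 260 mm to -x, 120 mm to +x, 85 mm either side in y. Its x axis points from the red bar (arm shut) to the hinge, y from the rail to the side where the red bar's free end sticks out (the robot's side), z up.
- hinge (a point): Middle of the hinge axis, 120 mm above the table; the axis runs along the jig's y. The arm's pull fades to nothing at its balance point, just past upright; beyond it the arm falls back until its tail meets the stop, 18 to 29 degrees past upright, differing from start to start. The hinge runs freely: past upright lower the arm slowly (bar under 0.1 m/s).
- hold_arm: Hold-down arm: steel beam 16 wide, 18 mm deep, yellow counterweight discs on the tail, rod with rubber foot that stands on the block when shut. 0.7 to 1.2 kg; about 2 N at the bar lifts it. Origin on the hinge; shut, its axes are the jig's. It turns about its y axis: the red bar end rises from the jig's -x side, passes over the hinge and leans back to +x.
- grip_bar (a point): Where to take the red bar: 14 mm round, along the jig's y axis, 95 mm long, on the end of the beam, 200 mm from the hinge axis, sticking out to the jig's +y side (y -8 to +87 mm from the beam's middle). This point is on the bar's axis, 60 mm from the beam's middle; arm shut, it is 120 mm above the table and 200 mm to the hinge's -x.
- stop: Screw with a rubber face 20 mm across in the green post low in front of the hinge. Origin: middle of the face, 40 mm above the table; it looks along the jig's +x, and the arm's tail comes against it when the arm leans back open. Set differently in each start, it does not yield. Never load it with more than 25 N (a push of about 10 N at the red bar).
- rail: Steel register rail fixed on the base, 190 mm long, 14 mm thick, 22 mm high. Origin: middle of its lower edge on the face towards the block, 12 mm above the table; x along the rail (parallel to the jig's x), y square out of the face, towards the block. Never press the block on it with more than 25 N, nor the arm on the block with more than 40 N.
- plate_mid (a point): Centre of the loose copper-faced wooden block, 100 mm long (x axis), 60 mm wide (y axis), 23 mm high, about 0.3 kg, lying on the base (centre 23.5 mm above the table), short of the rail and a little turned, its y axis pointing away from the rail. Flush, its centre is 30 mm from the rail face. It slides with about 2 N.
- ink_can: Ink can, 72 mm across, 65 mm high, origin under its centre. Leave alone.
- card_tube: Short upright cardboard tube, 44 mm across, 100 mm high, origin under its centre. Leave alone.
- solvent_jar: Jar, 60 mm across, 100 mm high, origin under its centre. Leave alone.
Things that resemble listed ones, but are neither listed nor needed, are in the scene too. Of the things like the part that bears plate_mid, leave any that is turquoise; of the rest the smaller one is meant.

How it is judged (in metres and radians):
On the way, in this order (a step that is already met when the one before it is completed fails the run):
1. the arm is leaned back past its balance point and sits on its rubber stop (contact force between hold_arm and stop above 0.2 N and x of grip_bar in the frame of jig above 0.03 m and angular speed of hold_arm below 0.1 rad/s), for 0.2 s.
2. the block is flush against the register rail (y of plate_mid in the frame of rail below 0.032 m and angle between the x axis of plate_mid and the x axis of rail, either way round below 0.03 rad and angle between plate_mid's own z axis and vertical below 0.05 rad), for 0.2 s.
At the end, for the whole second after the job is handed in: The arm leans back open, the bar past the hinge, at rest against its rubber stop by its own weight (at least 0.2 N on it); the block lies flat on the base with its long side flush on the rail, within 2 mm and 0.03 rad, still (all of step 1 and all of step 2 and linear speed of block below 0.01 m/s); the robot touches nothing.
It fails at once if past upright the arm is let swing or drop (faster than 0.6 rad/s) (x of grip_bar in the frame of jig above 0.01 m and angular speed of hold_arm above 0.6 rad/s).
It fails at once if the arm is dropped on or forced against its stop (over 25 N) (contact force between hold_arm and stop above 25 N).
It fails at once if the arm is dropped on or driven into the block (over 40 N) (contact force between hold_arm and block above 40 N).
It fails at once if the block is rammed against the rail (over 25 N) (contact force between block and rail above 25 N).
It fails at once if the can, the tube or the jar is disturbed (distance of any of ink_can, card_tube, solvent_jar from where it was at the start of the episode above 0.015 m or angle between any of ink_can, card_tube, solvent_jar's own z axis and vertical above 0.3 rad).
It also fails if it takes over 72 s, if anything falls off the work surface, if the arm or the gripper's body presses on something with over 40 N, if the wrist force passes 120 N, or if a joint passes its speed limit or range.

## Working session

There is one attempt and no reset: what is moved stays moved. The work goes in short steps, Python scripts to look and compute and a tool call to move; the robot and the scene stay as the last step left them, time stands still between calls to the robot, and variables do not carry over. Pictures are saved under pics/ and viewed, at most 10 in all, crops included, and the job is handed in when it is done.

Besides the shell and the picture viewer there is one more tool, called after "Call:" as name(argument=value, ...), one argument or row to a line, values as JSON. play_rows: Moves the arm, as the interface text tells. Its arguments: {"type":"object","properties":{"dp":{"type":"array"},"rot":{"type":"array"},"fingers":{"type":"number"},"grip_force":{"type":"number"}},"required":["dp","rot"]}

```bash
mkdir -p pics; python3 - <<'E'
from rig import telemetry, optics, r
import cv2,json,numpy as np
print(telemetry.sense())
for n in("scene","top"):
    f=optics.grab_frame(n); np.savez(f"{n}.npz",**f); cv2.imwrite(f"pics/{n}.png",f["color"][:,:,::-1]); print(n,f["mtx"],f["R"],f["t"])
E
```

```text
{'clock': 0.0, 'qpos': array([-1.14741055e+00,  3.53644171e-01,  1.63413569e+00,  1.93010174e-05,
        1.15517930e+00, -2.41014294e-03]), 'qvel': array([ 1.45469648e-03,  1.60587805e-04, -6.72697200e-04,  8.47175092e-05,
       -1.09237053e-03,  2.81480608e-04]), 'joint_efforts': array([ 1.32583547e-03, -6.05244255e+01, -3.42067480e+01,  2.96329936e-04,
        9.19102924e-03,  6.15573640e-06]), 'eef_pos': array([ 257.96034152, -568.76575969,  230.56349016]), 'tcp_rot': array([-3.14022620e+00, -2.09406208e-05,  4.25788098e-01]), 'contact_force': array([ 0.41024456, -0.66606594,  0.48396341]), 'wrist_torque': array([-0.04755294, -0.01560302, -0.03171048]), 'grasp_force': 0.0, 'opening': 1.0012159875592466}
scene [[404.4256093    0.         258.08658116]
 [  0.         404.4256093  191.34459071]
 [  0.           0.           1.        ]] [[ 0.2903147   0.95685268 -0.01226097]
 [ 0.79192441 -0.24742774 -0.558243  ]
 [-0.53719001  0.15235638 -0.8295869 ]] [-207.89560528 -379.21167799 1330.88463098]
top [[368.03638082   0.         255.09412927]
 [  0.         368.03638082 186.24397607]
 [  0.           0.           1.        ]] [[-2.04875908e-02 -9.99788774e-01 -1.63304538e-03]
 [-9.93819602e-01  2.05434571e-02 -1.09089709e-01]
 [ 1.09100215e-01 -6.12032806e-04 -9.94030567e-01]] [  58.52758848  593.61858069 1000.03299515]
```

View pics/scene.png

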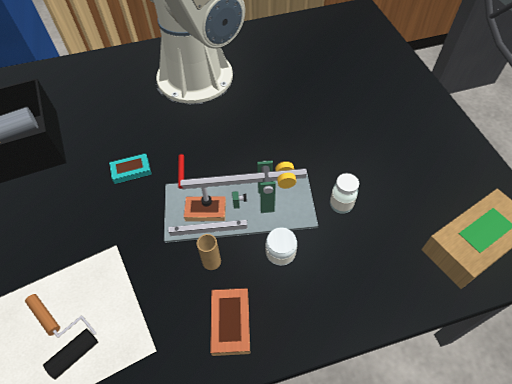

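View pics/top.png

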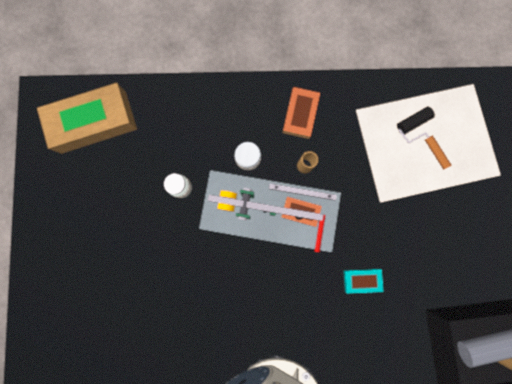

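Red bar at scene (181,170), top (320,232). The blocks that could be taken for the right one are scene (205,208) copper on the jig, (231,322) larger copper and (130,168) turquoise. I choose (205,208). Next comes a close crop to check this, along with measurements.

```bash
cat > h.py <<'E'
import numpy as np,cv2
def ray(f,u,v):
    d=f["R"].T@np.linalg.solve(f["mtx"],[u,v,1.]); return -f["R"].T@f["t"],d
def onz(f,u,v,z):
    c,d=ray(f,u,v); return c+d*(z-c[2])/d[2]
def proj(f,X):
    p=f["mtx"]@(f["R"]@np.array(X)+f["t"]); return p[:2]/p[2]
def big(m):
    n,l,s,c=cv2.connectedComponentsWithStats(m.astype(np.uint8)); 
    return l==1+np.argmax(s[1:,4])
E
python3 - <<'E'
from h import *
T={}
for n in("scene","top"):
    f=dict(np.load(n+".npz")); im=f["color"]; hsv=cv2.cvtColor(im,cv2.COLOR_RGB2HSV).astype(int); H,S,V=hsv[...,0],hsv[...,1],hsv[...,2]
    x0,x1,y0,y1=(150,330,145,250) if n=="scene" else (190,350,160,260)
    roi=np.zeros(H.shape,bool); roi[y0:y1,x0:x1]=1
    red=big(roi&((H<5)|(H>175))&(S>200)&(V>120))
    ys,xs=np.nonzero(red); i,j=(np.argmin(ys),np.argmax(ys)); 
    k=ys; top=ys<=ys.min()+2; bot=ys>=ys.max()-2
    for nm,m in(("ymin",top),("ymax",bot)):
        print(n,"red",nm,xs[m].mean(),ys[m].mean(),onz(f,xs[m].mean(),ys[m].mean(),120).round(1))
    g=big(roi&(S<70)&(V>90)&(V<200)); c=cv2.convexHull(np.argwhere(g)[:,::-1].astype(np.int32))
    q=cv2.approxPolyDP(c,6,True)[:,0]
    for p in q: print(n,"base",p,onz(f,*p,12).round(1))
    o=big(roi&(H>3)&(H<14)&(S>120)&(V>150)); c=cv2.convexHull(np.argwhere(o)[:,::-1].astype(np.int32))
    q=cv2.approxPolyDP(c,3,True)[:,0]
    for p in q: print(n,"blk",p,onz(f,*p,35).round(1))
    T[n]=cv2.resize(im[y0:y1,x0:x1],None,fx=4,fy=4,interpolation=cv2.INTER_CUBIC)[:400,:720]
a=np.zeros((420,720,3),np.uint8);t=T["scene"];a[:t.shape[0],:t.shape[1]]=t
cv2.imwrite("pics/crop.png",a[:,:,::-1])
E
```

```text
scene red ymin 180.92307692307693 156.0 [ 421.1 -106.2  120. ]
scene red ymax 179.0 185.0 [ 505.2 -126.7  120. ]
scene base [317 225] [646.6 173.5  12. ]
scene base [164 240] [ 575.3 -195.9   12. ]
scene base [165 185] [ 414.1 -166.4   12. ]
scene base [264 166] [432.1 103.2  12. ]
scene base [306 169] [476.  208.8  12. ]
scene blk [224 214] [561.3 -40.2  35. ]
scene blk [184 216] [ 537.6 -135.4   35. ]
scene blk [186 197] [ 484.2 -119.8   35. ]
scene blk [224 197] [512.8 -27.9  35. ]
top red ymin 321.14285714285717 222.28571428571428 [ 489.6 -119.4  120. ]
top red ymax 316.6923076923077 250.07692307692307 [ 420.2 -105.4  120. ]
top base [340 192] [ 575.4 -195.8   12. ]
top base [331 251] [ 409.8 -163.    12. ]
top base [199 228] [481.5 207.3  12. ]
top base [210 170] [646.6 175.   12. ]
top blk [320 208] [ 529.9 -132.8   35. ]
top blk [316 212] [ 519.  -121.3   35. ]
top blk [285 204] [543.  -35.9  35. ]
top blk [288 197] [562.4 -44.8  35. ]
```

View pics/crop.png

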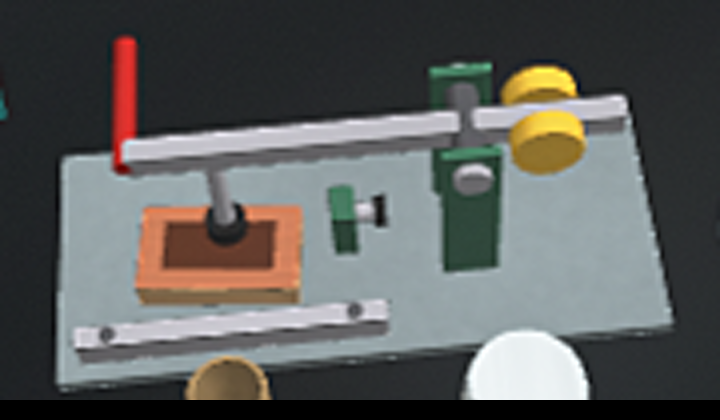

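The crop shows the copper block under the foot at crop (220,255), scene (205,208), so the choice holds. The jig origin comes out at about (541,74), with its x axis at 79.3°. The grip point works out to (445,-111,120), and the measured free end of the bar fits that within 3 mm.

```bash
cat >> h.py <<'E'
from scipy.spatial.transform import Rotation as Ro
O=np.array([541.3,74.3,0]);A=np.radians(79.3);JX=np.array([np.cos(A),np.sin(A),0]);JY=np.array([-np.sin(A),np.cos(A),0])
def J(x,y,z): return O+x*JX+y*JY+np.array([0,0,z])
def toJ(p): d=np.array(p)-O; return np.array([d@JX,d@JY,d[2]])
def go(P,yaw=A-np.pi/2):
    from rig import telemetry
    s=telemetry.sense(); R=Ro.from_euler("xyz",s["tcp_rot"]); R2=Ro.from_euler("xyz",[np.pi,0,yaw])
    print("t",s["clock"],"jig",toJ(s["eef_pos"]).round(1),"F",s["contact_force"].round(1),"q6",s["qpos"][5].round(2))
    print("dp",(R.inv().apply(np.array(P)-s["eef_pos"])/40).round(3),"rot",(np.degrees((R.inv()*R2).as_rotvec())/6).round(3))
E
python3 -c "
from h import *;go(J(-200,60,200))"
```

```text
t 0.1 jig [-684.5  159.   230.6] F [-0.5 -0.4 -0. ] q6 -0.0
dp [ 8.989 -8.487  0.776] rot [-1.200e-02  4.000e-03  5.849e+00]
```

Call:
play_rows(
  dp=[
    [0.9, -0.85, 0.1],
    [1.8, -1.7, 0.2],
    [2.7, -2.55, 0.3],
    [3.6, -3.4, 0.4],
    [4.2, -4.0, 0.4],
  ],
  rot=[
    [0, 0, 1],
    [0, 0, 2],
    [0, 0, 3],
    [0, 0, 4],
    [0, 0, 5],
  ],
  fingers=1,
  grip_force=20,
)

```text
clock: 0.52
eef_pos: [336.2, -374.7, 215.5]
tcp_rot: [-3.141, 0.001, -0.104]
contact_force: [0.5, 0.2, 0.2]
opening: 1.001
grasp_force: 0.0
```

```bash
python3 -c "
from h import *;go(J(-200,60,200))"
```

```text
t 0.5167 jig [-479.2  118.2  215.5] F [0.5 0.2 0.2] q6 0.83
dp [ 2.029 -6.836  0.392] rot [-0.006  0.006  0.794]
```

Call:
play_rows(
  dp=[
    [0.3, -0.9, 0.1],
    [0.6, -1.8, 0.15],
    [0.9, -2.7, 0.2],
    [1.2, -3.6, 0.25],
    [1.4, -4.5, 0.3],
  ],
  rot=[
    [0, 0, 0.2],
    [0, 0, 0.4],
    [0, 0, 0.6],
    [0, 0, 0.75],
    [0, 0, 0.8],
  ],
)

```text
clock: 0.93
eef_pos: [410.2, -201.3, 204.2]
tcp_rot: [3.142, -0.0, -0.183]
contact_force: [0.6, 0.6, -1.3]
opening: 1.0
grasp_force: 0.0
```

Call:
play_rows(
  dp=[
    [0.1, -0.6, 0],
    [0.2, -1.2, 0.1],
    [0.2, -1.2, 0.1],
    [0.2, -1.2, 0.1],
    [0.2, -1.2, 0.1],
  ],
  rot=[
    [0, 0, 0],
    [0, 0, 0],
    [0, 0, 0],
    [0, 0, 0],
    [0, 0, 0],
  ],
)

```text
clock: 1.35
eef_pos: [425.9, -157.4, 200.1]
tcp_rot: [3.141, 0.0, -0.181]
contact_force: [-0.0, 0.5, 0.4]
opening: 1.003
grasp_force: 0.0
```

```bash
python3 - <<'E'
from h import *
from rig import telemetry,optics
go(J(-200,60,200))
s=telemetry.sense(); f=optics.grab_frame("wrist")
R=Ro.from_euler("xyz",s["tcp_rot"]).as_matrix(); M=f["mount"]
Rw=R@M[:3,:3]; c=R@M[:3,3]+s["eef_pos"]
g=dict(mtx=f["mtx"],R=Rw.T,t=-Rw.T@c,color=f["color"]); np.savez("wrist.npz",**g)
cv2.imwrite("pics/wrist1.png",f["color"][:,:,::-1])
hsv=cv2.cvtColor(f["color"],cv2.COLOR_RGB2HSV).astype(int);H,S,V=hsv[...,0],hsv[...,1],hsv[...,2]
red=big(((H<5)|(H>175))&(S>180)&(V>100))
(x,y),(w,h),a=cv2.minAreaRect(np.argwhere(red)[:,::-1].astype(np.float32)); bp=cv2.boxPoints(((x,y),(w,h),a))
print(M.round(2))
for p in bp: print(p,toJ(onz(g,*p,120)).round(1))
print(toJ(onz(g,x,y,120)))
E
```

```text
t 1.35 jig [-249.1   70.4  200.1] F [-0.   0.5  0.4] q6 1.39
dp [ 0.266 -1.225  0.003] rot [0.002 0.003 0.057]
[[   0.     -0.95   -0.33   84.13]
 [   1.      0.      0.     -0.77]
 [  -0.     -0.33    0.95 -143.11]
 [   0.      0.      0.      1.  ]]
[182. 216.] [-201.5   81.8  120. ]
[185. 216.] [-203.6   81.8  120. ]
[185. 223.] [-203.3   87.3  120. ]
[182. 223.] [-201.2   87.4  120. ]
[-202.39710692   84.57515294  120.        ]
```

View pics/wrist1.png

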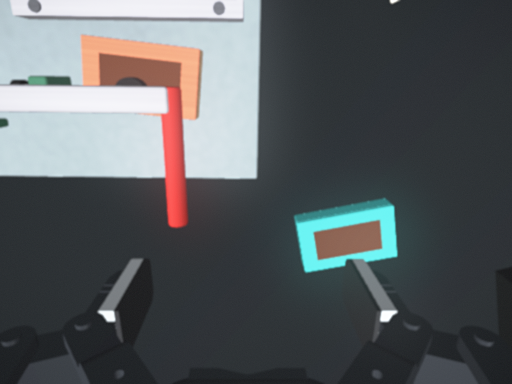

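The wrist view shows the red bar's free end at (177,224), which gives jig (-198,87). That matches the expected position. I'll centre over the bar and go down.

Call:
play_rows(
  dp=[
    [0.13, -0.6, 0.2],
    [0.27, -1.22, 0.8],
    [0.27, -1.22, 1.6],
    [0.27, -1.22, 2.42],
    [0.27, -1.22, 2.42],
  ],
  rot=[
    [0, 0, 0.06],
    [0, 0, 0.06],
    [0, 0, 0.06],
    [0, 0, 0.06],
    [0, 0, 0.06],
  ],
)

```text
clock: 1.82
eef_pos: [441.9, -111.0, 99.0]
tcp_rot: [-3.141, 0.008, -0.189]
contact_force: [-1.5, 0.2, -0.6]
opening: 0.999
grasp_force: 0.0
```

Call:
play_rows(
  dp=[
    [0, 0, 0],
    [0, 0, 0],
    [0, 0, 0],
    [0, 0, 0],
    [0, 0, 0],
  ],
  rot=[
    [0, 0, 0],
    [0, 0, 0],
    [0, 0, 0],
    [0, 0, 0],
    [0, 0, 0],
  ],
  fingers=0.35,
)

```text
clock: 2.23
eef_pos: [446.4, -111.6, 104.8]
tcp_rot: [3.141, -0.003, -0.188]
contact_force: [-0.7, 0.3, 0.3]
opening: 0.355
grasp_force: 0.0
```

```bash
python3 - <<'E'
from h import *
from rig import optics
go(J(-200,60,103))
f=optics.grab_frame("wrist");g=optics.grab_frame("scene")["color"]
a=np.hstack([f["color"][:, :],cv2.resize(g[130:260,150:250],None,fx=2.95,fy=2.95)[:384]])[:,:,::-1]
cv2.imwrite("pics/grip.png",a[:,:800])
E
```

```text
t 2.2333 jig [-200.3   58.8  104.8] F [-0.7  0.3  0.3] q6 1.51
dp [-0.031 -0.009  0.045] rot [ 0.001 -0.024 -0.015]
```

View pics/grip.png

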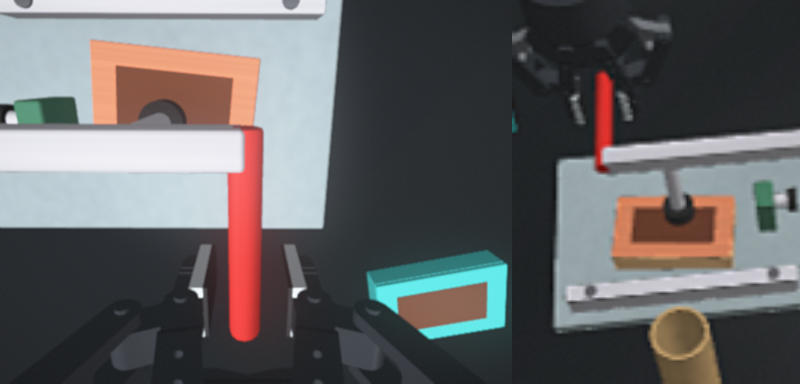

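The bar (col 245) lies centred between the pads (205 and 290). Closing.

Call:
play_rows(
  dp=[
    [0, 0, 0.04],
    [0, 0, 0.04],
    [0, 0, 0.04],
    [0, 0, 0.04],
    [0, 0, 0.04],
  ],
  rot=[
    [0, 0, 0],
    [0, 0, 0],
    [0, 0, 0],
    [0, 0, 0],
    [0, 0, 0],
  ],
  fingers=0,
  grip_force=20,
)

```text
clock: 2.75
eef_pos: [445.9, -110.4, 102.1]
tcp_rot: [-3.14, -0.001, -0.189]
contact_force: [0.2, 6.0, 4.0]
opening: 0.153
grasp_force: 21.1
```

```bash
cat >> h.py <<'E'
def arc(th0,ths,r=200):
    "dp for tool pointing down: tool y=-jig x, z down, x=-jig y"
    p=lambda t:np.array([-r*np.cos(np.radians(t)),r*np.sin(np.radians(t))])
    for t in ths:
        d=p(t)-p(th0); print(t,[0,round(-d[0]/40,2),round(-d[1]/40,2)])
E
python3 -c "
from h import *;go(J(-200,60,103))
for a in range(0,100,10): print(); arc(a,[a+2*i for i in range(1,6)])"
```

```text
t 2.75 jig [-199.2   59.4  102.1] F [0.2 6.  4. ] q6 1.51
dp [-0.014  0.02  -0.022] rot [-0.013 -0.005 -0.017]

2 [0, np.float64(-0.0), np.float64(-0.17)]
4 [0, np.float64(-0.01), np.float64(-0.35)]
6 [0, np.float64(-0.03), np.float64(-0.52)]
8 [0, np.float64(-0.05), np.float64(-0.7)]
10 [0, np.float64(-0.08), np.float64(-0.87)]

12 [0, np.float64(-0.03), np.float64(-0.17)]
14 [0, np.float64(-0.07), np.float64(-0.34)]
16 [0, np.float64(-0.12), np.float64(-0.51)]
18 [0, np.float64(-0.17), np.float64(-0.68)]
20 [0, np.float64(-0.23), np.float64(-0.84)]

22 [0, np.float64(-0.06), np.float64(-0.16)]
24 [0, np.float64(-0.13), np.float64(-0.32)]
26 [0, np.float64(-0.2), np.float64(-0.48)]
28 [0, np.float64(-0.28), np.float64(-0.64)]
30 [0, np.float64(-0.37), np.float64(-0.79)]

32 [0, np.float64(-0.09), np.float64(-0.15)]
34 [0, np.float64(-0.18), np.float64(-0.3)]
36 [0, np.float64(-0.29), np.float64(-0.44)]
38 [0, np.float64(-0.39), np.float64(-0.58)]
40 [0, np.float64(-0.5), np.float64(-0.71)]

42 [0, np.float64(-0.11), np.float64(-0.13)]
44 [0, np.float64(-0.23), np.float64(-0.26)]
46 
[... 552 characters left out ...]
64(-0.79), np.float64(-0.37)]

72 [0, np.float64(-0.17), np.float64(-0.06)]
74 [0, np.float64(-0.33), np.float64(-0.11)]
76 [0, np.float64(-0.5), np.float64(-0.15)]
78 [0, np.float64(-0.67), np.float64(-0.19)]
80 [0, np.float64(-0.84), np.float64(-0.23)]

82 [0, np.float64(-0.17), np.float64(-0.03)]
84 [0, np.float64(-0.35), np.float64(-0.05)]
86 [0, np.float64(-0.52), np.float64(-0.06)]
88 [0, np.float64(-0.69), np.float64(-0.07)]
90 [0, np.float64(-0.87), np.float64(-0.08)]

92 [0, np.float64(-0.17), np.float64(0.0)]
94 [0, np.float64(-0.35), np.float64(0.01)]
96 [0, np.float64(-0.52), np.float64(0.03)]
98 [0, np.float64(-0.7), np.float64(0.05)]
100 [0, np.float64(-0.87), np.float64(0.08)]
```

Call:
play_rows(
  dp=[
    [0, 0, -0.17],
    [0, -0.01, -0.35],
    [0, -0.03, -0.52],
    [0, -0.05, -0.7],
    [0, -0.08, -0.87],
  ],
  rot=[
    [0, 0, 0],
    [0, 0, 0],
    [0, 0, 0],
    [0, 0, 0],
    [0, 0, 0],
  ],
)

```text
clock: 3.17
eef_pos: [446.4, -107.4, 136.8]
tcp_rot: [-3.141, -0.0, -0.188]
contact_force: [2.7, 3.6, -3.9]
opening: 0.152
grasp_force: 20.4
```

Call:
play_rows(
  dp=[
    [0, -0.03, -0.17],
    [0, -0.07, -0.34],
    [0, -0.12, -0.51],
    [0, -0.17, -0.68],
    [0, -0.23, -0.84],
  ],
  rot=[
    [0, 0, 0],
    [0, 0, 0],
    [0, 0, 0],
    [0, 0, 0],
    [0, 0, 0],
  ],
)

```text
clock: 3.58
eef_pos: [448.0, -98.9, 170.8]
tcp_rot: [3.142, -0.0, -0.188]
contact_force: [3.0, 1.8, -3.7]
opening: 0.153
grasp_force: 20.0
```

```bash
python3 -c "
from h import *;go(J(-188,60,102+68.4))"
```

```text
t 3.5833 jig [-187.5   59.5  170.8] F [ 3.   1.8 -3.7] q6 1.54
dp [-0.012  0.013  0.009] rot [ 0.001 -0.003 -0.01 ]
```

Lifting well, with small forces. I'll continue to 60°.

Call:
play_rows(
  dp=[
    [0, -0.06, -0.16],
    [0, -0.13, -0.32],
    [0, -0.2, -0.48],
    [0, -0.28, -0.64],
    [0, -0.37, -0.79],
  ],
  rot=[
    [0, 0, 0],
    [0, 0, 0],
    [0, 0, 0],
    [0, 0, 0],
    [0, 0, 0],
  ],
)

```text
clock: 4.0
eef_pos: [450.7, -84.9, 202.7]
tcp_rot: [3.14, -0.001, -0.187]
contact_force: [1.7, -6.9, 0.8]
opening: 0.153
grasp_force: 20.0
```

Call:
play_rows(
  dp=[
    [0, -0.09, -0.15],
    [0, -0.18, -0.3],
    [0, -0.29, -0.44],
    [0, -0.39, -0.58],
    [0, -0.5, -0.71],
  ],
  rot=[
    [0, 0, 0],
    [0, 0, 0],
    [0, 0, 0],
    [0, 0, 0],
    [0, 0, 0],
  ],
)

```text
clock: 4.42
eef_pos: [454.4, -66.3, 231.6]
tcp_rot: [3.138, -0.001, -0.187]
contact_force: [-1.7, -12.1, 5.9]
opening: 0.154
grasp_force: 20.2
```

Call:
play_rows(
  dp=[
    [0, -0.11, -0.13],
    [0, -0.23, -0.26],
    [0, -0.36, -0.38],
    [0, -0.48, -0.5],
    [0, -0.62, -0.62],
  ],
  rot=[
    [0, 0, 0],
    [0, 0, 0],
    [0, 0, 0],
    [0, 0, 0],
    [0, 0, 0],
  ],
)

```text
clock: 4.83
eef_pos: [459.0, -42.5, 257.0]
tcp_rot: [3.137, -0.002, -0.187]
contact_force: [-2.5, -12.4, 11.7]
opening: 0.155
grasp_force: 20.5
```

Call:
play_rows(
  dp=[
    [0, -0.14, -0.11],
    [0, -0.28, -0.21],
    [0, -0.42, -0.31],
    [0, -0.56, -0.41],
    [0, -0.71, -0.5],
  ],
  rot=[
    [0, 0, 0],
    [0, 0, 0],
    [0, 0, 0],
    [0, 0, 0],
    [0, 0, 0],
  ],
)

```text
clock: 5.25
eef_pos: [464.6, -13.6, 277.0]
tcp_rot: [3.139, -0.002, -0.188]
contact_force: [-0.2, -6.3, 7.2]
opening: 0.154
grasp_force: 20.6
```

```bash
python3 -c "
from h import *;go(J(-100,60,102+173.2))"
```

```text
t 5.25 jig [-100.7   59.   277. ] F [-0.2 -6.3  7.2] q6 1.73
dp [-0.025 -0.016  0.044] rot [ 0.026 -0.021 -0.01 ]
```

Call:
play_rows(
  dp=[
    [0, -0.15, -0.1],
    [0, -0.31, -0.19],
    [0, -0.47, -0.27],
    [0, -0.63, -0.34],
    [0, -0.79, -0.4],
  ],
  rot=[
    [0, 0, 0],
    [0, 0, 0],
    [0, 0, 0],
    [0, 0, 0],
    [0, 0, 0],
  ],
)

```text
clock: 5.67
eef_pos: [470.7, 18.8, 291.9]
tcp_rot: [3.141, -0.002, -0.188]
contact_force: [4.1, -4.1, 2.5]
opening: 0.156
grasp_force: 20.6
```

Call:
play_rows(
  dp=[
    [0, -0.17, -0.06],
    [0, -0.33, -0.11],
    [0, -0.5, -0.15],
    [0, -0.67, -0.19],
    [0, -0.84, -0.23],
  ],
  rot=[
    [0, 0, 0],
    [0, 0, 0],
    [0, 0, 0],
    [0, 0, 0],
    [0, 0, 0],
  ],
)

```text
clock: 6.08
eef_pos: [477.0, 52.1, 300.7]
tcp_rot: [3.142, -0.001, -0.188]
contact_force: [4.9, -2.9, 1.8]
opening: 0.149
grasp_force: 20.4
```

Call:
play_rows(
  dp=[
    [0, -0.1, -0.02],
    [0, -0.2, -0.03],
    [0, -0.3, -0.04],
    [0, -0.4, -0.05],
    [0, -0.5, -0.06],
  ],
  rot=[
    [0, 0, 0],
    [0, 0, 0],
    [0, 0, 0],
    [0, 0, 0],
    [0, 0, 0],
  ],
)

```text
clock: 6.5
eef_pos: [480.6, 71.6, 303.0]
tcp_rot: [-3.142, -0.001, -0.188]
contact_force: [5.6, -3.0, 1.3]
opening: 0.158
grasp_force: 20.6
```

```bash
python3 -c "
from h import *;go(J(0,60,102+200));arc(86,[87,88,89,90,91]);arc(91,[92,93,94,95,96]);arc(96,[97,98,99,100,101]);arc(101,[102,103,104,105,106])"
```

```text
t 6.5 jig [-14.   59.1 303. ] F [ 5.6 -3.   1.3] q6 1.9
dp [-0.023 -0.349  0.025] rot [-0.001 -0.009 -0.009]
87 [0, np.float64(-0.09), np.float64(-0.01)]
88 [0, np.float64(-0.17), np.float64(-0.01)]
89 [0, np.float64(-0.26), np.float64(-0.01)]
90 [0, np.float64(-0.35), np.float64(-0.01)]
91 [0, np.float64(-0.44), np.float64(-0.01)]
92 [0, np.float64(-0.09), np.float64(0.0)]
93 [0, np.float64(-0.17), np.float64(0.01)]
94 [0, np.float64(-0.26), np.float64(0.01)]
95 [0, np.float64(-0.35), np.float64(0.02)]
96 [0, np.float64(-0.44), np.float64(0.03)]
97 [0, np.float64(-0.09), np.float64(0.01)]
98 [0, np.float64(-0.17), np.float64(0.02)]
99 [0, np.float64(-0.26), np.float64(0.03)]
100 [0, np.float64(-0.35), np.float64(0.05)]
101 [0, np.float64(-0.43), np.float64(0.06)]
102 [0, np.float64(-0.09), np.float64(0.02)]
103 [0, np.float64(-0.17), np.float64(0.04)]
104 [0, np.float64(-0.26), np.float64(0.06)]
105 [0, np.float64(-0.34), np.float64(0.08)]
106 [0, np.float64(-0.42), np.float64(0.1)]
```

Continuing at 1° per row, up to about 106°.

Call:
play_rows(
  dp=[
    [0, -0.09, 0],
    [0, -0.17, 0],
    [0, -0.26, 0],
    [0, -0.35, 0],
    [0, -0.44, 0],
  ],
  rot=[
    [0, 0, 0],
    [0, 0, 0],
    [0, 0, 0],
    [0, 0, 0],
    [0, 0, 0],
  ],
)

```text
clock: 6.92
eef_pos: [483.9, 88.8, 302.9]
tcp_rot: [-3.141, -0.001, -0.188]
contact_force: [5.6, -2.3, 2.7]
opening: 0.156
grasp_force: 21.0
```

Call:
play_rows(
  dp=[
    [0, -0.09, 0],
    [0, -0.17, 0.01],
    [0, -0.26, 0.01],
    [0, -0.35, 0.02],
    [0, -0.44, 0.03],
  ],
  rot=[
    [0, 0, 0],
    [0, 0, 0],
    [0, 0, 0],
    [0, 0, 0],
    [0, 0, 0],
  ],
)

```text
clock: 7.33
eef_pos: [487.1, 106.1, 301.5]
tcp_rot: [-3.141, -0.001, -0.188]
contact_force: [5.1, -1.6, 2.6]
opening: 0.154
grasp_force: 21.1
```

Call:
play_rows(
  dp=[
    [0, -0.09, 0.01],
    [0, -0.17, 0.02],
    [0, -0.26, 0.03],
    [0, -0.35, 0.05],
    [0, -0.43, 0.06],
  ],
  rot=[
    [0, 0, 0],
    [0, 0, 0],
    [0, 0, 0],
    [0, 0, 0],
    [0, 0, 0],
  ],
)

```text
clock: 7.75
eef_pos: [490.2, 123.0, 299.0]
tcp_rot: [-3.141, -0.0, -0.188]
contact_force: [6.0, -2.4, 0.8]
opening: 0.153
grasp_force: 20.9
```

Call:
play_rows(
  dp=[
    [0, -0.07, 0.02],
    [0, -0.14, 0.04],
    [0, -0.21, 0.06],
    [0, -0.28, 0.08],
    [0, -0.34, 0.09],
  ],
  rot=[
    [0, 0, 0],
    [0, 0, 0],
    [0, 0, 0],
    [0, 0, 0],
    [0, 0, 0],
  ],
)

```text
clock: 8.17
eef_pos: [492.7, 136.4, 295.5]
tcp_rot: [-3.141, -0.0, -0.188]
contact_force: [5.6, -1.8, 3.3]
opening: 0.153
grasp_force: 21.3
```

```bash
python3 -c "
from h import *;go(J(51.8,60,102+193.2))
arc(105,[105.5,106,106.5,107,107.5]);arc(112,[112.5,113,113.5,114,114.5])"
```

```text
t 8.1667 jig [ 52.   59.3 295.5] F [ 5.6 -1.8  3.3] q6 2.03
dp [-0.018  0.005  0.008] rot [-0.003 -0.004 -0.011]
105.5 [0, np.float64(-0.04), np.float64(0.01)]
106 [0, np.float64(-0.08), np.float64(0.02)]
106.5 [0, np.float64(-0.13), np.float64(0.04)]
107 [0, np.float64(-0.17), np.float64(0.05)]
107.5 [0, np.float64(-0.21), np.float64(0.06)]
112.5 [0, np.float64(-0.04), np.float64(0.02)]
113 [0, np.float64(-0.08), np.float64(0.03)]
113.5 [0, np.float64(-0.12), np.float64(0.05)]
114 [0, np.float64(-0.16), np.float64(0.07)]
114.5 [0, np.float64(-0.2), np.float64(0.09)]
```

At 105° now. I'll open the fingers in small steps so the bar leans on the leading finger with some slack. Then the stop can't be forced, and the wrist camera will show when the bar leaves that finger.

Call:
play_rows(
  dp=[
    [0, 0, 0],
    [0, 0, 0],
    [0, 0, 0],
  ],
  rot=[
    [0, 0, 0],
    [0, 0, 0],
    [0, 0, 0],
  ],
  fingers=0.175,
)

```text
clock: 8.42
eef_pos: [491.3, 136.0, 294.7]
tcp_rot: [3.141, 0.003, -0.188]
contact_force: [-0.7, 1.0, 0.6]
opening: 0.176
grasp_force: 0.2
```

```bash
cat >> h.py <<'E'
def bar(name=None):
    from rig import optics,telemetry
    im=optics.grab_frame("wrist")["color"]; hsv=cv2.cvtColor(im,cv2.COLOR_RGB2HSV).astype(int);H,S,V=hsv[...,0],hsv[...,1],hsv[...,2]
    m=big(((H<5)|(H>175))&(S>180)&(V>60))
    for y in (260,280,300,310,320): 
        x=np.nonzero(m[y])[0]; print(y,(x.min(),x.max()) if len(x) else None,end=" ")
    s=telemetry.sense();print("\njig",toJ(s["eef_pos"]).round(1),"F",s["contact_force"].round(1),"op",round(s["opening"],3),"clk",s["clock"])
    if name: cv2.imwrite(name,im[:,:,::-1])
E
python3 -c "
from h import *;bar('pics/w2.png')"
```

```text
260 (np.int64(256), np.int64(261)) 280 (np.int64(256), np.int64(261)) 300 (np.int64(255), np.int64(260)) 310 (np.int64(255), np.int64(260)) 320 (np.int64(254), np.int64(260)) 
jig [ 51.3  60.4 294.7] F [-0.1 -0.3 -0.6] op 0.176 clk 8.4667
```

View pics/w2.png

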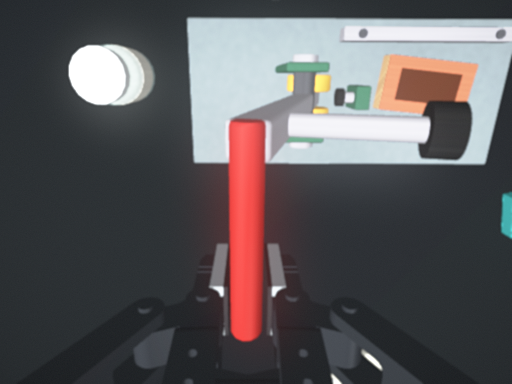

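The bar (cols 230–264) sits between the pads, and the block is clear at (428,82). I'll fix the mask and open a bit more.

Call:
play_rows(
  dp=[
    [0, 0, 0],
    [0, 0, 0],
  ],
  rot=[
    [0, 0, 0],
    [0, 0, 0],
  ],
  fingers=0.2,
)

```text
clock: 8.63
eef_pos: [492.1, 135.9, 295.1]
tcp_rot: [3.141, 0.001, -0.188]
contact_force: [-0.7, 1.1, -0.6]
opening: 0.201
grasp_force: 0.2
```

```bash
sed -i 's/m=big(((H<5).*/m=big((im[...,0]>60)\&(im[...,0]>2*im[...,1:].max(2).astype(int)))/' h.py; python3 -c "
from h import *;bar()"
```

```text
260 (np.int64(226), np.int64(260)) 280 (np.int64(227), np.int64(259)) 300 (np.int64(227), np.int64(259)) 310 (np.int64(227), np.int64(259)) 320 (np.int64(228), np.int64(259)) 
jig [ 51.4  59.7 295.2] F [-0.   0.2 -0.8] op 0.2 clk 8.6833
```

Call:
play_rows(
  dp=[
    [0, 0, 0],
    [0, 0, 0],
  ],
  rot=[
    [0, 0, 0],
    [0, 0, 0],
  ],
  fingers=0.225,
)

```text
clock: 8.85
eef_pos: [492.4, 135.9, 295.4]
tcp_rot: [3.142, 0.0, -0.188]
contact_force: [-0.5, 0.5, 0.4]
opening: 0.228
grasp_force: 0.2
```

```bash
python3 -c "
from h import *;bar()"
```

```text
260 (np.int64(224), np.int64(257)) 280 (np.int64(224), np.int64(257)) 300 (np.int64(225), np.int64(256)) 310 (np.int64(225), np.int64(256)) 320 (np.int64(226), np.int64(256)) 
jig [ 51.5  59.5 295.4] F [ 0.3  0.8 -0.7] op 0.221 clk 8.9
```

Call:
play_rows(
  dp=[
    [0, 0, 0],
    [0, 0, 0],
  ],
  rot=[
    [0, 0, 0],
    [0, 0, 0],
  ],
  fingers=0.25,
)

```text
clock: 9.07
eef_pos: [492.5, 136.0, 295.4]
tcp_rot: [-3.142, 0.0, -0.188]
contact_force: [0.1, -0.2, -0.7]
opening: 0.253
grasp_force: 0.2
```

```bash
python3 -c "
from h import *;bar()"
```

```text
260 (np.int64(221), np.int64(255)) 280 (np.int64(222), np.int64(254)) 300 (np.int64(222), np.int64(254)) 310 (np.int64(223), np.int64(254)) 320 (np.int64(223), np.int64(254)) 
jig [ 51.5  59.4 295.4] F [ 0.1  0.1 -0.3] op 0.25 clk 9.1167
```

The bar follows the leading finger (col 227→222), so the arm is past its balance point. I'll lower it in about 5 mm stages, with 8 mm of slack.

Call:
play_rows(
  dp=[
    [0, -0.02, 0.01],
    [0, -0.05, 0.02],
    [0, -0.07, 0.02],
    [0, -0.1, 0.03],
    [0, -0.12, 0.04],
  ],
  rot=[
    [0, 0, 0],
    [0, 0, 0],
    [0, 0, 0],
    [0, 0, 0],
    [0, 0, 0],
  ],
)

```text
clock: 9.53
eef_pos: [493.4, 140.9, 293.8]
tcp_rot: [-3.141, -0.0, -0.188]
contact_force: [0.3, 0.2, 0.4]
opening: 0.25
grasp_force: 0.3
```

```bash
python3 -c "
from h import *;bar()"
```

```text
260 (np.int64(221), np.int64(255)) 280 (np.int64(222), np.int64(254)) 300 (np.int64(222), np.int64(254)) 310 (np.int64(222), np.int64(254)) 320 (np.int64(223), np.int64(254)) 
jig [ 56.6  59.4 293.8] F [-0.   0.8 -0.3] op 0.247 clk 9.5833
```

Call:
play_rows(
  dp=[
    [0, -0.02, 0.01],
    [0, -0.04, 0.01],
    [0, -0.06, 0.02],
    [0, -0.08, 0.02],
    [0, -0.1, 0.03],
  ],
  rot=[
    [0, 0, 0],
    [0, 0, 0],
    [0, 0, 0],
    [0, 0, 0],
    [0, 0, 0],
  ],
)

```text
clock: 10.0
eef_pos: [494.1, 144.7, 292.6]
tcp_rot: [3.142, 0.0, -0.188]
contact_force: [0.5, 0.0, 0.2]
opening: 0.252
grasp_force: 0.3
```

```bash
python3 -c "
from h import *;bar()"
```

```text
260 (np.int64(221), np.int64(255)) 280 (np.int64(222), np.int64(255)) 300 (np.int64(222), np.int64(254)) 310 (np.int64(222), np.int64(254)) 320 (np.int64(223), np.int64(254)) 
jig [ 60.6  59.4 292.6] F [-0.5  0.8 -0.3] op 0.247 clk 10.05
```

Call:
play_rows(
  dp=[
    [0, -0.03, 0.01],
    [0, -0.06, 0.02],
    [0, -0.09, 0.03],
    [0, -0.12, 0.04],
    [0, -0.15, 0.06],
  ],
  rot=[
    [0, 0, 0],
    [0, 0, 0],
    [0, 0, 0],
    [0, 0, 0],
    [0, 0, 0],
  ],
)

```text
clock: 10.47
eef_pos: [495.3, 150.7, 290.3]
tcp_rot: [-3.141, -0.0, -0.188]
contact_force: [0.3, 0.7, -0.0]
opening: 0.249
grasp_force: 0.4
```

```bash
python3 -c "
from h import *;bar()"
```

```text
260 (np.int64(221), np.int64(255)) 280 (np.int64(221), np.int64(255)) 300 (np.int64(222), np.int64(254)) 310 (np.int64(222), np.int64(254)) 320 (np.int64(223), np.int64(254)) 
jig [ 66.7  59.4 290.1] F [-0.   0.7  0.7] op 0.25 clk 10.5167
```

Call:
play_rows(
  dp=[
    [0, -0.03, 0.01],
    [0, -0.06, 0.02],
    [0, -0.09, 0.04],
    [0, -0.12, 0.05],
    [0, -0.15, 0.06],
  ],
  rot=[
    [0, 0, 0],
    [0, 0, 0],
    [0, 0, 0],
    [0, 0, 0],
    [0, 0, 0],
  ],
)

```text
clock: 10.93
eef_pos: [496.4, 156.5, 287.7]
tcp_rot: [3.141, 0.0, -0.188]
contact_force: [0.0, 0.4, 0.3]
opening: 0.253
grasp_force: 0.3
```

```bash
python3 -c "
from h import *;bar()"
```

```text
260 (np.int64(221), np.int64(255)) 280 (np.int64(222), np.int64(255)) 300 (np.int64(222), np.int64(254)) 310 (np.int64(222), np.int64(254)) 320 (np.int64(223), np.int64(254)) 
jig [ 72.6  59.4 287.7] F [ 0.8  0.7 -1. ] op 0.249 clk 10.9833
```

Call:
play_rows(
  dp=[
    [0, -0.03, 0.01],
    [0, -0.06, 0.03],
    [0, -0.09, 0.04],
    [0, -0.12, 0.05],
    [0, -0.15, 0.06],
  ],
  rot=[
    [0, 0, 0],
    [0, 0, 0],
    [0, 0, 0],
    [0, 0, 0],
    [0, 0, 0],
  ],
)

```text
clock: 11.4
eef_pos: [497.5, 162.4, 285.3]
tcp_rot: [3.142, 0.0, -0.188]
contact_force: [0.5, 1.1, 0.0]
opening: 0.247
grasp_force: 0.3
```

```bash
python3 -c "
from h import *;bar()"
```

```text
260 (np.int64(221), np.int64(255)) 280 (np.int64(221), np.int64(255)) 300 (np.int64(222), np.int64(254)) 310 (np.int64(222), np.int64(254)) 320 (np.int64(223), np.int64(254)) 
jig [ 78.6  59.4 285.3] F [ 0.6  0.9 -0.1] op 0.246 clk 11.45
```

Call:
play_rows(
  dp=[
    [0, -0.03, 0.01],
    [0, -0.06, 0.03],
    [0, -0.09, 0.04],
    [0, -0.12, 0.05],
    [0, -0.15, 0.07],
  ],
  rot=[
    [0, 0, 0],
    [0, 0, 0],
    [0, 0, 0],
    [0, 0, 0],
    [0, 0, 0],
  ],
)

```text
clock: 11.87
eef_pos: [498.6, 168.4, 282.7]
tcp_rot: [-3.141, -0.0, -0.188]
contact_force: [0.3, 0.9, -0.1]
opening: 0.252
grasp_force: 0.6
```

```bash
python3 -c "
from h import *;bar()"
```

```text
260 (np.int64(221), np.int64(255)) 280 (np.int64(221), np.int64(255)) 300 (np.int64(222), np.int64(254)) 310 (np.int64(222), np.int64(254)) 320 (np.int64(223), np.int64(254)) 
jig [ 84.7  59.4 282.5] F [-0.9  1.9  0.3] op 0.251 clk 11.9167
```

Call:
play_rows(
  dp=[
    [0, -0.03, 0.02],
    [0, -0.06, 0.03],
    [0, -0.09, 0.05],
    [0, -0.12, 0.06],
    [0, -0.15, 0.08],
  ],
  rot=[
    [0, 0, 0],
    [0, 0, 0],
    [0, 0, 0],
    [0, 0, 0],
    [0, 0, 0],
  ],
)

```text
clock: 12.33
eef_pos: [499.7, 174.2, 279.4]
tcp_rot: [3.141, -0.0, -0.188]
contact_force: [0.9, 0.7, -0.8]
opening: 0.247
grasp_force: 0.0
```

```bash
python3 -c "
from h import *;bar()"
```

```text
260 (np.int64(232), np.int64(266)) 280 (np.int64(232), np.int64(265)) 300 (np.int64(232), np.int64(265)) 310 (np.int64(232), np.int64(264)) 320 (np.int64(232), np.int64(264)) 
jig [ 90.5  59.4 279.2] F [0.1 0.4 0.2] op 0.251 clk 12.3833
```

The bar has left the leading finger (col 222→232, now mid-gap), so the arm sits on its stop. I'll open and withdraw upward.

Call:
play_rows(
  dp=[
    [0, 0, 0],
    [0, 0, 0],
    [0, 0, 0],
    [0, 0, 0],
    [0, 0, 0],
  ],
  rot=[
    [0, 0, 0],
    [0, 0, 0],
    [0, 0, 0],
    [0, 0, 0],
    [0, 0, 0],
  ],
  fingers=0.8,
)

```text
clock: 12.8
eef_pos: [499.8, 174.1, 279.5]
tcp_rot: [-3.142, -0.0, -0.188]
contact_force: [-0.6, 0.7, -1.0]
opening: 0.801
grasp_force: 0.0
```

Call:
play_rows(
  dp=[
    [0, 0, -0.3],
    [0, 0, -0.8],
    [0, 0, -1.4],
    [0, 0, -2.1],
    [0, 0, -2.8],
  ],
  rot=[
    [0, 0, 0],
    [0, 0, 0],
    [0, 0, 0],
    [0, 0, 0],
    [0, 0, 0],
  ],
)

```text
clock: 13.22
eef_pos: [499.4, 173.9, 392.4]
tcp_rot: [3.141, 0.001, -0.188]
contact_force: [0.2, 0.7, 0.9]
opening: 0.802
grasp_force: 0.0
```

```bash
python3 - <<'E'
from h import *
go(J(-157,150,300))
bar()
E
```

```text
t 13.2167 jig [ 90.1  59.7 392.4] F [0.2 0.7 0.9] q6 2.09
dp [-2.249  6.18   2.314] rot [ 0.003  0.006 -0.012]
260 None 280 None 300 None 310 None 320 None 
jig [ 91.2  57.8 398.6] F [ 1.  -0.1  4.4] op 0.797 clk 13.2667
```

Call:
play_rows(
  dp=[
    [-0.4, 0.7, 0],
    [-0.8, 1.5, 0],
    [-1.2, 2.3, 0],
    [-1.6, 3.1, 0],
    [-2.0, 3.9, 0],
  ],
  rot=[
    [0, 0, 0],
    [0, 0, 0],
    [0, 0, 0],
    [0, 0, 0],
    [0, 0, 0],
  ],
)

```text
clock: 13.68
eef_pos: [390.7, 34.9, 391.2]
tcp_rot: [3.141, -0.0, -0.187]
contact_force: [0.6, -2.3, 0.5]
opening: 0.798
grasp_force: 0.0
```

Call:
play_rows(
  dp=[
    [-0.2, 0.7, 0.3],
    [-0.25, 1.5, 0.7],
    [-0.25, 2.2, 1.4],
    [-0.25, 2.2, 2.2],
    [-0.25, 2.2, 2.3],
  ],
  rot=[
    [0, 0, 0],
    [0, 0, 0],
    [0, 0, 0],
    [0, 0, 0],
    [0, 0, 0],
  ],
)

```text
clock: 14.1
eef_pos: [362.8, -49.7, 295.5]
tcp_rot: [3.141, 0.006, -0.191]
contact_force: [-0.8, 0.5, 0.2]
opening: 0.8
grasp_force: 0.0
```

Call:
play_rows(
  dp=[
    [0, 0, 0],
    [0, 0, 0],
    [0, 0, 0],
  ],
  rot=[
    [0, 0, 0],
    [0, 0, 0],
    [0, 0, 0],
  ],
)

```text
clock: 14.35
eef_pos: [367.0, -48.3, 301.1]
tcp_rot: [-3.141, -0.002, -0.187]
contact_force: [-0.6, -0.0, 0.5]
opening: 0.802
grasp_force: 0.0
```

```bash
cat >> h.py <<'E'
def wristcam():
    from rig import telemetry,optics
    s=telemetry.sense(); f=optics.grab_frame("wrist"); R=Ro.from_euler("xyz",s["tcp_rot"]).as_matrix(); M=f["mount"]
    Rw=R@M[:3,:3]; c=R@M[:3,3]+s["eef_pos"]; return dict(mtx=f["mtx"],R=Rw.T,t=-Rw.T@c,color=f["color"])
def blk(g):
    hsv=cv2.cvtColor(g["color"],cv2.COLOR_RGB2HSV).astype(int);H,S,V=hsv[...,0],hsv[...,1],hsv[...,2]
    o=big((H>3)&(H<14)&(S>110)&(V>100)); ct=cv2.convexHull(np.argwhere(o)[:,::-1].astype(np.int32))
    q=np.array([toJ(onz(g,*p,35))[:2] for p in ct[:,0]],np.float32); print("blk px",ct[:,0].mean(0).round(),"jig rect",cv2.minAreaRect(q))
    print(cv2.boxPoints(cv2.minAreaRect(q)).round(1).tolist())
E
python3 - <<'E'
from h import *
go(J(-157,150,300)); g=wristcam(); blk(g); cv2.imwrite("pics/w3.png",g["color"][:,:,::-1])
E
```

```text
t 14.35 jig [-152.8  148.5  301.1] F [-0.6 -0.   0.5] q6 1.62
dp [-0.037  0.104  0.027] rot [-0.002 -0.022  0.002]
blk px [255.  14.] jig rect ((-154.2434539794922, -2.2687253952026367), (72.91680145263672, 23.349193572998047), 0.06078922748565674)
[[-190.6999969482422, 9.399999618530273], [-190.6999969482422, -14.0], [-117.80000305175781, -13.899999618530273], [-117.80000305175781, 9.399999618530273]]
```

View pics/w3.png

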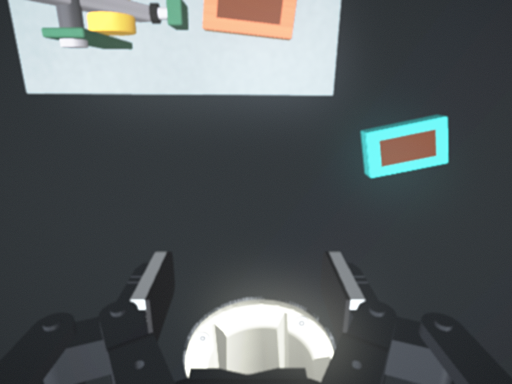

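The view shows the block cut off at the top (250,15), with the arm's tail resting on the stop screw at (160,13). I'll move forward for one full look.

Call:
play_rows(
  dp=[
    [0.6, 0.05, 0],
    [1.3, 0.1, 0],
    [1.9, 0.1, 0],
    [1.9, 0.1, 0],
    [1.9, 0.1, 0],
  ],
  rot=[
    [0, 0, 0],
    [0, 0, 0],
    [0, 0, 0],
    [0, 0, 0],
    [0, 0, 0],
  ],
)

```text
clock: 14.82
eef_pos: [440.8, -66.5, 300.1]
tcp_rot: [-3.141, -0.0, -0.187]
contact_force: [-0.5, 0.1, -0.5]
opening: 0.8
grasp_force: 0.0
```

```bash
python3 - <<'E'
from h import *
go(J(-157,75,40)); g=wristcam(); blk(g); cv2.imwrite("pics/w4.png",g["color"][:,:,::-1])
E
```

```text
t 14.8167 jig [-157.    72.6  300.1] F [-0.5  0.1 -0.5] q6 1.6
dp [-6.300e-02  1.000e-03  6.503e+00] rot [-0.001 -0.005 -0.001]
blk px [247.  75.] jig rect ((-154.4537811279297, -11.199033737182617), (36.12886047363281, 71.50426483154297), 84.13480377197266)
[[-191.89999389648438, -25.5], [-120.69999694824219, -32.79999923706055], [-117.0, 3.0999999046325684], [-188.1999969482422, 10.399999618530273]]
```

View pics/w4.png

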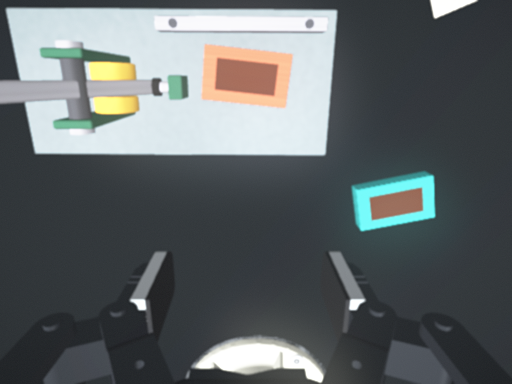

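The full block is seen with corners (205,45), (292,53), (285,107), (203,98). Its centre is about jig (-154,-11), turned about 6°, with a gap of roughly 12–19 mm to the rail. I'll descend behind it with the fingers spread, so it is pushed at two points.

Call:
play_rows(
  dp=[
    [0, 0, 1],
    [0, 0, 2],
    [0, 0, 3],
    [0, 0, 4],
    [0, 0, 5],
  ],
  rot=[
    [0, 0, 0],
    [0, 0, 0],
    [0, 0, 0],
    [0, 0, 0],
    [0, 0, 0],
  ],
  fingers=0.6,
)

```text
clock: 15.28
eef_pos: [439.1, -66.5, 98.9]
tcp_rot: [-3.141, -0.002, -0.187]
contact_force: [0.5, -0.5, -0.3]
opening: 0.601
grasp_force: 0.0
```

Call:
play_rows(
  dp=[
    [0, 0, 0.5],
    [0, 0, 1.0],
    [0, 0, 1.4],
    [0, 0, 1.7],
    [0, 0, 1.85],
  ],
  rot=[
    [0, 0, 0],
    [0, 0, 0],
    [0, 0, 0],
    [0, 0, 0],
    [0, 0, 0],
  ],
)

```text
clock: 15.7
eef_pos: [438.5, -66.4, 24.7]
tcp_rot: [3.142, 0.002, -0.187]
contact_force: [-0.8, 0.5, -0.3]
opening: 0.6
grasp_force: 0.0
```

Call:
play_rows(
  dp=[
    [0, 0, 0.05],
    [0, 0, 0.1],
    [0, 0, 0.1],
    [0, 0, 0.1],
  ],
  rot=[
    [0, 0, 0],
    [0, 0, 0],
    [0, 0, 0],
    [0, 0, 0],
  ],
)

```text
clock: 16.03
eef_pos: [440.1, -66.9, 22.2]
tcp_rot: [-3.142, -0.001, -0.188]
contact_force: [0.9, 0.3, -0.9]
opening: 0.595
grasp_force: 0.0
```

```bash
python3 - <<'E'
from h import *
go(J(-155,45,18)); 
g=dict(np.load("wrist.npz")); blk(wristcam())
f=dict(np.load("top.npz"))
# rail face from stored top view: bright light pixels of rail, edge toward block at z=34
im=f["color"]
for x in (-150,-120,-100):
  for y in range(-40,-76,-3):
    u=proj(f,J(x,y,34)); print(y,im[int(round(u[1])),int(round(u[0]))].tolist(),end=" ")
  print()
E
```

```text
t 16.0333 jig [-157.6   73.2   22.2] F [ 0.9  0.3 -0.9] q6 1.6
dp [ 0.704 -0.065  0.106] rot [-0.    -0.012 -0.01 ]
blk px [286.  91.] jig rect ((-154.522216796875, -11.160728454589844), (59.139339447021484, 98.99007415771484), 84.10305786132812)
[[-206.8000030517578, -35.5], [-108.30000305175781, -45.70000076293945], [-102.30000305175781, 13.199999809265137], [-200.6999969482422, 23.299999237060547]]
-40 [182, 137, 125] -43 [154, 150, 155] -46 [147, 155, 162] -49 [146, 155, 161] -52 [149, 158, 162] -55 [142, 148, 155] -58 [152, 149, 155] -61 [188, 179, 188] -64 [206, 197, 207] -67 [210, 202, 212] -70 [199, 190, 201] -73 [169, 169, 176] 
-40 [222, 128, 92] -43 [185, 139, 125] -46 [155, 159, 164] -49 [149, 160, 166] -52 [150, 158, 163] -55 [141, 147, 154] -58 [156, 152, 162] -61 [192, 181, 193] -64 [209, 196, 208] -67 [213, 202, 214] -70 [209, 200, 209] -73 [174, 172, 180] 
-40 [149, 159, 167] -43 [153, 164, 167] -46 [149, 158, 163] -49 [151, 163, 169] -52 [150, 160, 165] -55 [144, 152, 158] -58 [151, 149, 154] -61 [189, 178, 188] -64 [210, 199, 212] -67 [211, 199, 211] -70 [208, 198, 208] -73 [182, 177, 185]
```

Block confirmed at 59×99 mm, centre (-154.5,-11.2), turned -5.9°. The rail face is at jig y about -58.5, so the TCP should end near y 12.5. Approaching and pushing gently.

Call:
play_rows(
  dp=[
    [0.25, 0, 0.05],
    [0.5, 0, 0.1],
    [0.7, -0.05, 0.1],
    [0.85, -0.05, 0.1],
    [0.85, -0.05, 0.1],
  ],
  rot=[
    [0, 0, 0],
    [0, 0, 0],
    [0, 0, 0],
    [0, 0, 0],
    [0, 0, 0],
  ],
)

```text
clock: 16.5
eef_pos: [475.7, -71.6, 17.6]
tcp_rot: [-3.142, -0.002, -0.188]
contact_force: [-0.1, -0.4, -0.7]
opening: 0.601
grasp_force: 0.0
```

Call:
play_rows(
  dp=[
    [0.05, 0, 0],
    [0.1, 0, 0],
    [0.15, 0, 0],
    [0.2, 0, 0],
    [0.25, 0, 0],
  ],
  rot=[
    [0, 0, 0],
    [0, 0, 0],
    [0, 0, 0],
    [0, 0, 0],
    [0, 0, 0],
  ],
)

```text
clock: 16.92
eef_pos: [482.7, -73.1, 17.3]
tcp_rot: [3.141, 0.001, -0.188]
contact_force: [-1.7, 0.4, 1.3]
opening: 0.599
grasp_force: 1.0
```

```bash
python3 - <<'E'
from h import *
go(J(-155,12.5,18)); blk(wristcam())
E
```

```text
t 16.9167 jig [-155.7   30.3   17.3] F [-1.7  0.4  1.3] q6 1.61
dp [ 0.444 -0.019 -0.017] rot [ 0.001  0.012 -0.011]
blk px [250. 171.] jig rect ((-153.5924072265625, -13.25345230102539), (60.1533203125, 98.89200592041016), 85.70598602294922)
[[-205.1999969482422, -39.5], [-106.5, -46.900001525878906], [-102.0, 13.0], [-200.60000610351562, 20.399999618530273]]
```

Call:
play_rows(
  dp=[
    [0.05, 0, 0],
    [0.1, 0, 0],
    [0.15, 0, 0],
    [0.2, 0, 0],
    [0.25, 0, 0],
  ],
  rot=[
    [0, 0, 0],
    [0, 0, 0],
    [0, 0, 0],
    [0, 0, 0],
    [0, 0, 0],
  ],
)

```text
clock: 17.38
eef_pos: [493.1, -75.0, 17.4]
tcp_rot: [-3.142, 0.0, -0.188]
contact_force: [-2.2, 0.7, 0.8]
opening: 0.598
grasp_force: 1.2
```

```bash
python3 - <<'E'
from h import *
go(J(-155,12.5,18)); blk(wristcam())
E
```

```text
t 17.3833 jig [-155.6   19.6   17.4] F [-2.2  0.7  0.8] q6 1.6
dp [ 0.179 -0.016 -0.015] rot [-0.001  0.004 -0.01 ]
blk px [238. 180.] jig rect ((-151.3664093017578, -21.531902313232422), (59.815185546875, 98.87266540527344), 89.9839096069336)
[[-200.8000030517578, -51.400001525878906], [-101.9000015258789, -51.5], [-101.9000015258789, 8.399999618530273], [-200.8000030517578, 8.399999618530273]]
```

Square to the rail, with about 7 mm to go.

Call:
play_rows(
  dp=[
    [0.02, 0, 0],
    [0.04, 0, 0],
    [0.06, 0, 0],
    [0.08, 0, 0],
    [0.1, 0, 0],
  ],
  rot=[
    [0, 0, 0],
    [0, 0, 0],
    [0, 0, 0],
    [0, 0, 0],
    [0, 0, 0],
  ],
)

```text
clock: 17.85
eef_pos: [497.1, -75.8, 17.4]
tcp_rot: [-3.142, -0.0, -0.188]
contact_force: [-3.2, 1.0, -0.7]
opening: 0.598
grasp_force: 1.0
```

Call:
play_rows(
  dp=[
    [0.01, 0, 0],
    [0.02, 0, 0],
    [0.03, 0, 0],
    [0.03, 0, 0],
  ],
  rot=[
    [0, 0, 0],
    [0, 0, 0],
    [0, 0, 0],
    [0, 0, 0],
  ],
)

```text
clock: 18.18
eef_pos: [498.3, -76.0, 17.4]
tcp_rot: [-3.142, -0.0, -0.188]
contact_force: [-2.1, 0.2, 0.2]
opening: 0.599
grasp_force: 0.8
```

```bash
python3 - <<'E'
from h import *
go(J(-155,12.5,18)); blk(wristcam())
E
```

```text
t 18.1833 jig [-155.7   14.3   17.4] F [-2.1  0.2  0.2] q6 1.6
dp [ 0.046 -0.017 -0.014] rot [-0.    -0.001 -0.01 ]
blk px [250. 182.] jig rect ((-151.4188690185547, -26.803730010986328), (59.827857971191406, 98.87702941894531), 89.98309326171875)
[[-200.89999389648438, -56.70000076293945], [-102.0, -56.70000076293945], [-102.0, 3.0999999046325684], [-200.8000030517578, 3.0999999046325684]]
```

Call:
play_rows(
  dp=[
    [0.01, 0, 0],
    [0.02, 0, 0],
    [0.03, 0, 0],
    [0.03, 0, 0],
  ],
  rot=[
    [0, 0, 0],
    [0, 0, 0],
    [0, 0, 0],
    [0, 0, 0],
  ],
)

```text
clock: 18.57
eef_pos: [499.5, -76.3, 17.4]
tcp_rot: [-3.142, -0.0, -0.188]
contact_force: [-1.7, 0.1, -0.3]
opening: 0.601
grasp_force: 0.6
```

Call:
play_rows(
  dp=[
    [0.01, 0, 0],
    [0.02, 0, 0],
    [0.02, 0, 0],
  ],
  rot=[
    [0, 0, 0],
    [0, 0, 0],
    [0, 0, 0],
  ],
)

```text
clock: 18.82
eef_pos: [500.3, -76.4, 17.4]
tcp_rot: [-3.142, -0.0, -0.188]
contact_force: [-0.9, 0.6, -0.4]
opening: 0.604
grasp_force: 0.8
```

Call:
play_rows(
  dp=[
    [0.01, 0, 0],
    [0.02, 0, 0],
    [0.02, 0, 0],
  ],
  rot=[
    [0, 0, 0],
    [0, 0, 0],
    [0, 0, 0],
  ],
)

```text
clock: 19.07
eef_pos: [501.0, -76.5, 17.4]
tcp_rot: [-3.142, -0.0, -0.188]
contact_force: [-1.1, 0.4, 0.1]
opening: 0.601
grasp_force: 0.7
```

```bash
python3 - <<'E'
from h import *
go(J(-155,12.5,18)); g=wristcam(); blk(g)
im=g["color"]
for x in (-190,-150,-110):
  for y in range(-50,-66,-1):
    u=proj(g,J(x,y,34.5)); print(im[int(round(u[1])),int(round(u[0]))].tolist(),end=" ")
  print()
E
```

```text
t 19.0667 jig [-155.7   11.5   17.4] F [-1.1  0.4  0.1] q6 1.6
dp [-0.024 -0.017 -0.015] rot [-0.    -0.001 -0.011]
blk px [232. 183.] jig rect ((-151.38795471191406, -29.564456939697266), (59.80174255371094, 98.8305892944336), 89.91522216796875)
[[-200.8000030517578, -59.400001525878906], [-102.0, -59.5], [-101.9000015258789, 0.30000001192092896], [-200.8000030517578, 0.4000000059604645]]
[192, 124, 96] [191, 123, 96] [189, 122, 95] [191, 123, 95] [192, 124, 97] [188, 122, 95] [191, 124, 98] [193, 125, 98] [193, 125, 99] [153, 102, 84] [167, 166, 174] [183, 182, 191] [182, 182, 190] [181, 181, 189] [180, 179, 188] [183, 181, 191] 
[191, 122, 94] [188, 120, 92] [188, 121, 94] [191, 124, 96] [191, 124, 97] [186, 120, 93] [191, 123, 97] [194, 126, 100] [192, 125, 99] [153, 101, 81] [138, 128, 130] [183, 182, 191] [185, 183, 192] [186, 185, 195] [187, 186, 195] [188, 186, 196] 
[189, 121, 93] [189, 121, 93] [189, 120, 93] [192, 123, 95] [191, 122, 94] [186, 120, 93] [189, 122, 94] [192, 123, 95] [190, 123, 96] [153, 101, 78] [121, 104, 99] [179, 178, 187] [182, 180, 190] [183, 183, 192] [186, 185, 195] [186, 186, 196]
```

Almost touching (under 1 mm). I'll press in tiny steps until the force rises.

Call:
play_rows(
  dp=[
    [0.005, 0, 0],
    [0.01, 0, 0],
    [0.01, 0, 0],
  ],
  rot=[
    [0, 0, 0],
    [0, 0, 0],
    [0, 0, 0],
  ],
)

```text
clock: 19.37
eef_pos: [501.1, -76.5, 17.4]
tcp_rot: [-3.142, 0.001, -0.188]
contact_force: [-3.6, 0.3, 0.8]
opening: 0.601
grasp_force: 1.6
```

Call:
play_rows(
  dp=[
    [0.005, 0, 0],
    [0.01, 0, 0],
    [0.01, 0, 0],
  ],
  rot=[
    [0, 0, 0],
    [0, 0, 0],
    [0, 0, 0],
  ],
)

```text
clock: 19.62
eef_pos: [501.1, -76.6, 17.4]
tcp_rot: [-3.142, 0.001, -0.188]
contact_force: [-4.8, 0.8, 4.1]
opening: 0.603
grasp_force: 2.6
```

Call:
play_rows(
  dp=[
    [0.005, 0, 0],
    [0.01, 0, 0],
    [0.01, 0, 0],
  ],
  rot=[
    [0, 0, 0],
    [0, 0, 0],
    [0, 0, 0],
  ],
)

```text
clock: 19.87
eef_pos: [501.1, -76.6, 17.3]
tcp_rot: [3.142, 0.002, -0.188]
contact_force: [-5.8, 0.8, 4.2]
opening: 0.603
grasp_force: 3.1
```

Call:
play_rows(
  dp=[
    [-0.05, 0, 0],
    [-0.15, 0, 0],
    [-0.4, 0, 0],
    [-0.9, 0, 0],
    [-1.5, 0, 0],
  ],
  rot=[
    [0, 0, 0],
    [0, 0, 0],
    [0, 0, 0],
    [0, 0, 0],
    [0, 0, 0],
  ],
)

```text
clock: 20.28
eef_pos: [443.6, -65.6, 17.6]
tcp_rot: [-3.142, -0.002, -0.188]
contact_force: [-0.2, 0.9, 0.4]
opening: 0.6
grasp_force: 0.0
```

Call:
play_rows(
  dp=[
    [0, 0, -0.7],
    [0, 0, -1.5],
    [0, 0, -2.5],
    [0, 0, -3.5],
    [0, 0, -4.5],
  ],
  rot=[
    [0, 0, 0],
    [0, 0, 0],
    [0, 0, 0],
    [0, 0, 0],
    [0, 0, 0],
  ],
)

```text
clock: 20.7
eef_pos: [442.2, -65.4, 199.2]
tcp_rot: [3.142, -0.0, -0.188]
contact_force: [1.1, 0.5, -0.1]
opening: 0.596
grasp_force: 0.0
```

Call:
play_rows(
  dp=[
    [0, 0, 0],
    [0, 0, 0],
    [0, 0, 0],
    [0, 0, 0],
  ],
  rot=[
    [0, 0, 0],
    [0, 0, 0],
    [0, 0, 0],
    [0, 0, 0],
  ],
)

```text
clock: 21.03
eef_pos: [442.0, -65.4, 196.1]
tcp_rot: [3.142, 0.002, -0.188]
contact_force: [0.1, 0.5, -0.2]
opening: 0.598
grasp_force: 0.0
```

```bash
python3 - <<'E'
from h import *
go(J(-155,12.5,18)); g=wristcam(); cv2.imwrite("pics/w5.png",cv2.resize(g["color"][:260,:],None,fx=1.5,fy=1.5)[:,:,::-1])
E
```

```text
t 21.0333 jig [-155.7   71.7  196.1] F [ 0.1  0.5 -0.2] q6 1.61
dp [ 1.489 -0.019  4.45 ] rot [ 0.001  0.021 -0.011]
```

View pics/w5.png

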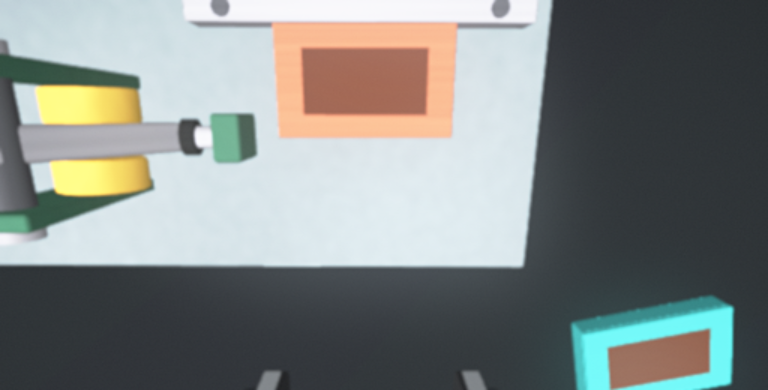

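The block lies flush along the rail (edge at row 23, cols 275–457), and the arm's tail rests on the stop at (190,137). Nothing touches the robot, so I'm handing in.

```bash
python3 -c "
from rig import r;print(r.sign_off())"
```

```text
the job is handed in; nothing more can be done
None
```

I handed the job in at about 21 s: the hold-down arm rests open on its rubber stop, the copper-faced block is flush on the rail, and I never touched the can, tube or jar; hand-in returned no verdict.

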